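# Empty the tipping jar and close it

## Robot

A 6-joint arm with a two-finger parallel gripper is mounted at the origin on the work surface. World frame = base frame: x ahead of the robot, y to its left, z up, the work surface at z = 0. Lengths are in m, angles in rad, forces in N, time in s.
With the tool pointing down it reaches from about 0.425 to 1.125 m from the base axis. Payload 14.9 kg.
Tool frame: the origin (TCP) lies at the very end of the fingers, on their centre line; the grasp point (between the pads) lies 19 mm behind it; z points along the fingers, x is the direction in which the jaws open and shut, and the axes are right-handed (so a half turn about z gives the same grasp; the last joint's range is limited). The gripper opens to 91 mm and grips with 3 to 60 N. Pads are 32 mm wide; open, the fingers measure 118 mm over their backs; the gripper's body (76 mm by 178 mm) begins 60 mm behind the grasp point.
Start: joints at [1.246, 0.379, 1.734, -0, 1.028, -0.033], TCP at [0.201, 0.67, 0.214] pointing down, gripper open.
Joint ranges: [-2.77, 2.77], [-0.74, 2.19], [0, 2.66], [-1.06, 4.2], [0.31, 2.87], [-3.08, 3.08]. Speed limits (rad/s): [1.89, 1.89, 2.39, 3.14, 3.14, 3.14].

## Interface

Orientations are given as a unit quaternion [w, x, y, z].
In Python, from station import robot gives the robot as it stands. The module is installed in compiled form; this text tells all that it offers.
- The arm moves only by the tool send_rows, never from a script. Its argument "targets" is a list of rows, each an object of numbers: "tx", "ty", "tz": the shift along the tool's x, y, z in m; "rx", "ry", "rz": the turn, a rotation vector about the tool's x, y, z in rad; "jaw": the gripper's target within -1 to 1 (shut at 1, half-way at 0, fully open at -1). A call has 1 to 20 rows; each row is the pose to reach, as a shift and turn from the pose commanded when the call began, along the tool's axes at that moment; what a row does not reach only later rows make up. A row lasts 1/8 s, in which the tool goes at most 62.5 mm and 10.7 degrees, less where a joint would pass 70% of its speed; a pose out of reach is approached as far as the arm can. A call with a gripper value outside its range is refused whole. The fingers move at their own pace and stop on an object; "newtons" is the grip in N (left out, the last holds). Time passes only in rows, so rows that repeat a pose let the fingers close. It gives the time, the measured TCP pose, the force and the opening at its end, in the units of the state.
- robot.read_state(): the state, without advancing time (a new reading comes with each control period).
- robot.camera(name): name is "side" or "top" or "wrist"; returns a dict with "img" (480x640x3 uint8, blue, green, red), "vertical_fov" (degrees; the focal length in pixels is half the picture's height over the tangent of half this angle, whatever the lens; pixels are square), "cx", "cy" (the principal point, pixels), "position" and "rotation" of the camera in the world; the wrist camera has in their place "T_tool_cam" (4x4, takes a point from camera to tool coordinates, whose origin is the TCP and whose axes are the tool frame's). Camera axes: x right, y down, z forward; pixel columns grow to the right and rows downward; lengths in m; the calibration is good to about 2 mm. A picture is of the moment at which its call begins: read the wrist's pose just before it. There is no depth.
- robot.job_done(): hands the job in, once; it reports no verdict.
The state is a dict: "clock": time; "joints": joint angles; "joint_velocities": joint speeds; "joint_efforts": joint torques, N m; "ee_pos": TCP position; "orientation": TCP orientation; "ft_force": force on the tool from outside, world axes, zero at the start; "torque": the same for the moment, N m; "grip_width": opening from 0.0 (shut) to 1.0 (fully open).
Only numpy, scipy, OpenCV 4.12 (cv2) and the standard library are available. Lean on these libraries where they do the work, as an engineer would, in place of code of your own. Each camera call takes 0.05 s, during which the arm holds its last target. There are 200 camera calls.

## Task

Two whole nutmegs are shut in the glass jar that hangs in the tipping stand. Unscrew that jar's cap and lift it off, push the stand's round pad all the way down so that the jar tips and both nutmegs roll out into the open metal tray, then let the jar swing back upright and screw its cap back on.

Things in the scene. Friction and masses are not known exactly. Their poses are not given: they have to be found in the camera images.
- cap_grip (a point): In the grip of the jar's loose aluminium cap (89 mm across), on its axis. On the cap's plate stands a straight bar 56 mm long (x), 16 thick (y), 40 tall; the point is 24 mm above the plate, 16 below the bar's top, 43 above the skirt's open underside; z up. Quarter-turn cap: 80 to 90 deg anticlockwise from above frees it to lift off; put it on so turned, then turn back clockwise (no rise or sink).
- mouth (a point): Rim centre of the glass jar in the stand (68 mm outside, 60 inside, 110 tall). z out along the jar (up when upright), x level, where it tips, towards the tray. Axle along y, 55 mm below. Cap home: cap_grip 28 mm straight above this point, bar parallel to x, as at the start; a stop lies 10 deg past home. The other capped jar and the open jar, loose on the table, are bystanders.
- pad_top (a point): Centre of the top of the stand's round black pad, 96 mm across, 170 mm above the table, 120 mm along mouth's +y from the jar. Pushed straight down 58 mm to its stop (4 N at first, 10 N at the end) it tips the jar in proportion, up to 110 deg; let go, a spring returns pad and jar within a second. Push with closed fingers or with the underside of the cap still held in the gripper.
- tray: Open aluminium tray, fixed on the table before the stand on the side to which the jar tips, 220 mm (x) by 200 mm (y), walls 35 mm high and 3 mm thick. Origin at the centre of its underside, z up.
- nutmeg0_center (a point): Centre of a loose whole nutmeg, dark brown and nearly round, 23 to 27 mm across, 12 g; at the start on the floor of the jar in the stand (104 mm below its rim). Its axes mean nothing.
- nutmeg1_center (a point): Centre of a loose whole nutmeg, dark brown and nearly round, 23 to 27 mm across, 12 g; at the start on the floor of the jar in the stand (104 mm below its rim). Its axes mean nothing.
There are look-alikes about, which are no part of the job. What is shaped like the part that bears cap_grip but brown or orange is not meant.

How it is judged:
By the outcome, as a careful person would: the job done as asked, in the order asked, and still so for the second after the job is handed in, with the robot touching nothing.
It also fails if it takes over 54 s, if anything falls off the work surface, if the arm or the gripper's body presses on something with over 40 N, if the wrist force passes 120 N, or if a joint passes its speed limit or range.

## Working session

There is one attempt and no reset: what is moved stays moved. The work goes in short steps, Python scripts to look and compute and a tool call to move; the robot and the scene stay as the last step left them, time stands still between calls to the robot, and variables do not carry over. Pictures are saved under pics/ and viewed, about 8 in all and at most 12, crops included, and the job is handed in when it is done.

Besides the shell and the picture viewer there is one more tool, called after "Call:" by a JSON object that holds its "fn" and its "kwargs". send_rows: Moves the arm, as the interface text tells. Its arguments: {"type":"object","properties":{"targets":{"type":"array"},"newtons":{"type":"number"}},"required":["targets"]}

```bash
mkdir -p pics
cat > h.py <<'E'
import numpy as np, cv2
from scipy.spatial.transform import Rotation as R
from station import robot
def quat(q): return R.from_quat([q[1],q[2],q[3],q[0]])
def cam(name):
    s=robot.read_state(); c=robot.camera(name)
    if name=='wrist':
        T=np.array(c['T_tool_cam']); Rt=quat(s['orientation']).as_matrix()
        c['position']=Rt@T[:3,3]+np.array(s['ee_pos']); c['rotation']=Rt@T[:3,:3]
    c['P']=np.array(c['position']); r=np.array(c['rotation'],float)
    c['R']=r if r.shape==(3,3) else quat(r).as_matrix()
    c['f']=240/np.tan(np.radians(c['vertical_fov'])/2); return c
def ray(c,u,v):
    d=c['R']@np.array([(u-c['cx'])/c['f'],(v-c['cy'])/c['f'],1.]); return c['P'],d/np.linalg.norm(d)
def onz(c,u,v,z):
    p,d=ray(c,u,v); return p+d*(z-p[2])/d[2]
def proj(c,p):
    q=c['R'].T@(np.array(p)-c['P']); return q[:2]/q[2]*c['f']+[c['cx'],c['cy']]
def two(r1,r2):
    (a,d),(b,e)=r1,r2; t=np.linalg.lstsq(np.c_[d,-e],b-a,rcond=None)[0]
    x,y=a+t[0]*d,b+t[1]*e; return (x+y)/2,np.linalg.norm(x-y)
E
python3 - <<'E'
from h import *
s=robot.read_state(); print({k:np.round(v,3) for k,v in s.items()})
for n in('top','side','wrist'):
    c=cam(n); cv2.imwrite(f'pics/{n}0.png',c['img']); print(n,c['P'],c['R'].round(3).tolist(),c['f'],c['cx'],c['cy'])
E
```

```text
{'clock': np.float64(0.0), 'joints': array([ 1.246,  0.379,  1.735, -0.   ,  1.028, -0.033]), 'joint_velocities': array([ 0.   , -0.001, -0.001,  0.002, -0.001,  0.001]), 'joint_efforts': array([ 0.0000e+00, -7.6376e+01, -4.3435e+01,  6.5000e-02,  4.3000e-02,
       -0.0000e+00]), 'ee_pos': array([0.201, 0.67 , 0.213]), 'orientation': array([ 0.   ,  0.802,  0.597, -0.   ]), 'ft_force': array([ 0.05 , -0.668, -0.397]), 'torque': array([ 0.013,  0.018, -0.011]), 'grip_width': np.float64(1.001)}
top [0.42025677 0.03369801 0.84773618] [[0.0, -0.993, 0.122], [-1.0, 0.003, 0.025], [-0.025, -0.122, -0.992]] 496.56270757572446 329.46373862276073 241.59108400761366
side [0.22955362 0.46756209 0.62190758] [[-0.821, -0.399, 0.408], [-0.571, 0.584, -0.577], [-0.008, -0.707, -0.707]] 498.4182772450644 315.02165711146944 244.74630746093476
wrist [0.12077113 0.69361492 0.38402952] [[0.287, 0.914, 0.286], [0.958, -0.274, -0.087], [-0.001, 0.298, -0.954]] 422.0946918788124 324.6108758008545 235.3157720290146
```

View pics/top0.png

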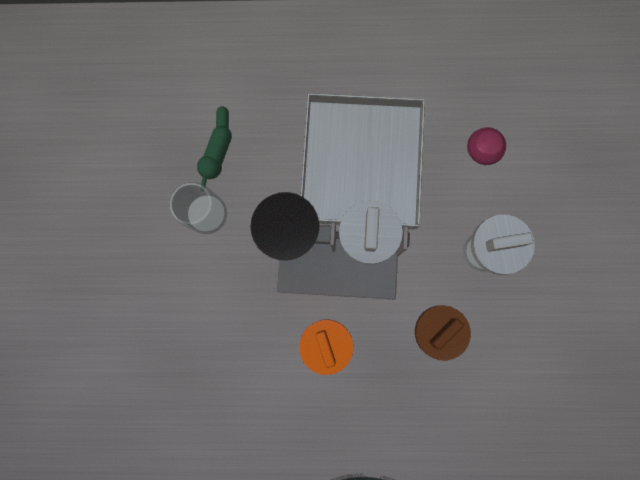

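View pics/side0.png

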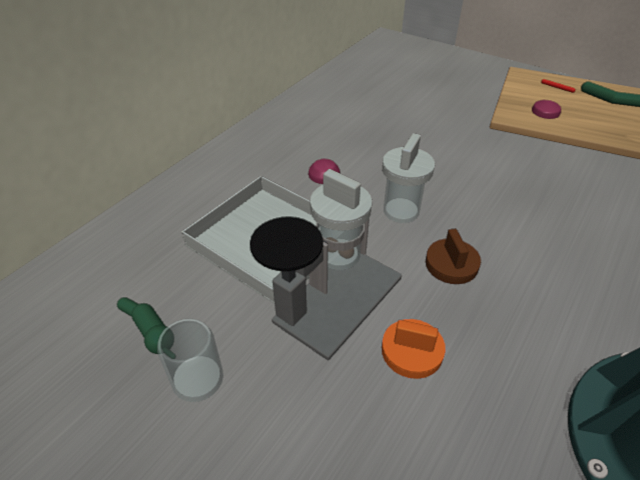

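The top view shows two aluminium-capped jars: (371,232) held in the stand beside the black pad (285,226), and (503,243) standing loose on the table. The brown (443,332) and orange (327,347) caps are look-alikes. The stand jar at (371,232) fits, and in the side view it is the one at (340,200) with nutmegs inside. I'll confirm it in an enlarged crop.

Run:
```python
from h import *
a=cv2.imread('pics/top0.png')[180:310,240:440]; b=cv2.imread('pics/side0.png')[150:280,240:440]
cv2.imwrite('pics/crop.png',cv2.convertScaleAbs(np.vstack([cv2.resize(x,None,fx=2.3*4/3*1.0,fy=2.3,interpolation=2) if 0 else cv2.resize(x,None,fx=2.3,fy=2.3,interpolation=2) for x in(a,b)]),alpha=1.5))
c=cam('top'); d=cam('side')
def blobs(c,box):
    im=c['img']; g=im.max(2); m=np.zeros_like(g); x0,y0,x1,y1=box; m[y0:y1,x0:x1]=(g[y0:y1,x0:x1]<30)*255
    k=max(cv2.findContours(m,0,2)[0],key=cv2.contourArea); return cv2.fitEllipse(cv2.convexHull(k))
e=blobs(c,(240,180,330,270)); print(e, onz(c,*e[0],.17))
f=blobs(d,(240,210,330,275)); print(f, onz(d,*f[0],.17)); print(two(ray(c,*e[0]),ray(d,*f[0])))
```

```text
Traceback (most recent call last):
cv2.error: OpenCV(4.12.0) /io/opencv/modules/imgproc/src/shapedescr.cpp:361: error: (-201:Incorrect size of input array) There should be at least 5 points to fit the ellipse in function 'fitEllipseNoDirect'
```

View pics/crop.png

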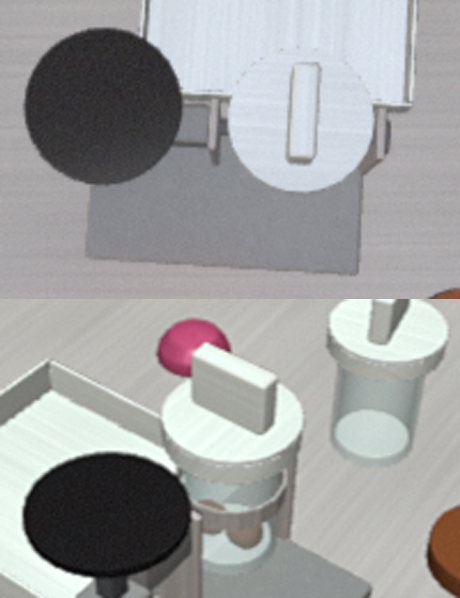

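The crop confirms the stand jar with its nutmegs inside; the bar-top centres are about top (371.7,228.3) and side (341.7,178.7).

Run:
```python
from h import *
c=cam('top'); d=cam('side')
def dark(c,box,t):
    g=c['img'].max(2); m=np.zeros_like(g); x0,y0,x1,y1=box; m[y0:y1,x0:x1]=(g[y0:y1,x0:x1]<t)*255
    k=max(cv2.findContours(m,0,2)[0],key=cv2.contourArea); return cv2.fitEllipse(cv2.convexHull(k))
e=dark(c,(240,180,322,270),50); print(e, onz(c,*e[0],.17))
f=dark(d,(240,210,330,271),50); print(f, onz(d,*f[0],.17)); P=onz(c,*e[0],.17)
s=lambda u,v:(u/2.3+240,v/2.3+180)
t=lambda u,v:(u/2.3+240,(v-299)/2.3+150)
B,err=two(ray(c,*s(303,111)),ray(d,*t(234,365))); print('bartop',B,err,'dist to pad',np.linalg.norm((B-P)[:2]),B-P)
for p in[(305,62),(301,160)]: print(onz(c,*s(*p),B[2]))
for p in[(200,347),(268,383)]: print(onz(d,*t(*p),B[2]))
m=(d['img'].min(2)>0)
# plate via circle
print('cap diameter ends', onz(c,*s(229,120),B[2]-.04),onz(c,*s(374,120),B[2]-.04))
# tray front corners (rim z=.035), base plate edge
for p in[(310,95),(424,98),(418,226)]: print('tray',onz(c,*p,.035))
for p in[(278,294),(396,299)]: print('base',onz(c,*p,.012))
```

```text
((284.5303955078125, 225.6864776611328), (66.46727752685547, 67.53219604492188), 87.08834075927734) [0.5261031  0.11314048 0.17      ]
((287.9740905761719, 244.87115478515625), (55.51858901977539, 75.88525390625), 95.53050231933594) [0.51905396 0.1186004  0.17      ]
bartop [ 0.51786111 -0.00563892  0.19779193] 1.2719166816420128e-05 dist to pad 0.11906500008612866 [-0.00824198 -0.11877939  0.02779193]
[ 0.54645397 -0.00708523  0.19779193]
[ 0.48957798 -0.00420213  0.19779193]
[ 0.54482491 -0.00907518  0.19779193]
[ 0.49186323 -0.00233136  0.19779193]
cap diameter ends [0.51849688 0.03705445 0.15779193] [ 0.51817837 -0.0510864   0.15779193]
tray [0.77355488 0.08771623 0.035     ]
tray [ 0.76607462 -0.10659229  0.035     ]
tray [ 0.54579212 -0.09164472  0.035     ]
base [0.43479973 0.1413673  0.012     ]
base [ 0.42642409 -0.05600697  0.012     ]
```

Call:
{"fn": "send_rows", "kwargs": {"targets": [{"tz":-0.06,"jaw":-1},{"tx":-0.07,"ty":0.062,"tz":-0.09,"rz":0.36,"jaw":-1},{"tx":-0.279,"ty":0.249,"tz":-0.09,"rz":1.447,"jaw":-1},{"tx":-0.279,"ty":0.249,"tz":-0.09,"rz":1.447,"jaw":-1},{"tx":-0.279,"ty":0.249,"tz":-0.09,"rz":1.447,"jaw":-1},{"tx":-0.279,"ty":0.249,"tz":-0.09,"rz":1.447,"jaw":-1},{"tx":-0.279,"ty":0.249,"tz":-0.09,"rz":1.447,"jaw":-1},{"tx":-0.557,"ty":0.498,"tz":-0.09,"rz":2.894,"jaw":-1},{"tx":-0.557,"ty":0.498,"tz":-0.09,"rz":2.894,"jaw":-1},{"tx":-0.557,"ty":0.498,"tz":-0.09,"rz":2.894,"jaw":-1},{"tx":-0.557,"ty":0.498,"tz":-0.09,"rz":2.894,"jaw":-1},{"tx":-0.557,"ty":0.498,"tz":-0.09,"rz":2.894,"jaw":-1},{"tx":-0.557,"ty":0.498,"tz":-0.09,"rz":2.894,"jaw":-1},{"tx":-0.557,"ty":0.498,"tz":-0.09,"rz":2.894,"jaw":-1},{"tx":-0.557,"ty":0.498,"tz":-0.09,"rz":2.894,"jaw":-1},{"tx":-0.557,"ty":0.498,"tz":-0.09,"rz":2.894,"jaw":-1},{"tx":-0.557,"ty":0.498,"tz":-0.09,"rz":2.894,"jaw":-1},{"tx":-0.557,"ty":0.498,"tz":-0.09,"rz":2.894,"jaw":-1}], "newtons": 50}}

```text
invalid input
```

Run:
```python
from h import *
s=robot.read_state(); print({k:np.round(v,3).tolist() for k,v in s.items() if k in('clock','joints','ee_pos','orientation','ft_force')}); print(quat(s['orientation']).as_matrix().round(3))
c=cam('wrist'); cv2.imwrite('pics/w1.png',cv2.convertScaleAbs(c['img'],alpha=1.5)); print(proj(c,[.518,-.0055,.198]))
np.save('w1.npy',np.r_[c['P'],c['R'].ravel(),c['f'],c['cx'],c['cy']])
```

```text
{'clock': 0.35, 'joints': [1.246, 0.379, 1.734, -0.0, 1.028, -0.033], 'ee_pos': [0.201, 0.67, 0.214], 'orientation': [0.0, 0.802, 0.597, -0.0], 'ft_force': [-0.562, 0.281, -0.807]}
[[ 0.288  0.958 -0.   ]
 [ 0.958 -0.288 -0.   ]
 [-0.     0.    -1.   ]]
[-342.38268777  834.3935948 ]
```

View pics/w1.png

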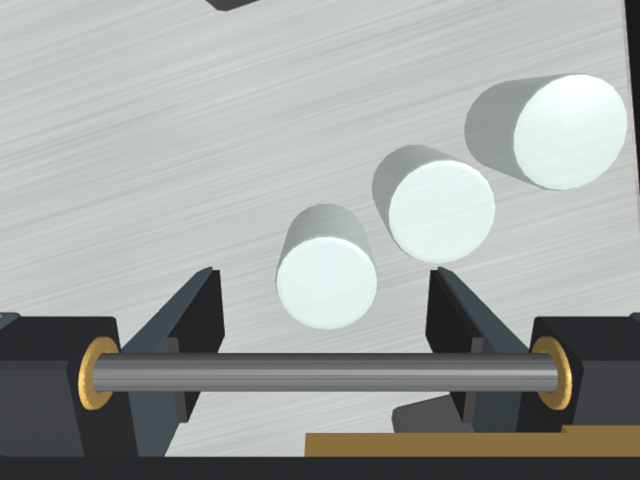

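The view shows only white look-alike cylinders near the start, because the call was refused. I'll try again with every key filled in.

Call:
{"fn": "send_rows", "kwargs": {"targets": [{"tx":0,"ty":0,"tz":-0.06,"rx":0,"ry":0,"rz":0,"jaw":-1},{"tx":-0.07,"ty":0.062,"tz":-0.09,"rx":0,"ry":0,"rz":0.36,"jaw":-1}], "newtons": 50}}

```text
clock: 0.65
ee_pos: [0.2263, 0.6188, 0.2964]
orientation: [-0.002, 0.855, 0.519, 0.002]
ft_force: [0.3, -0.2, 0.2]
grip_width: 1.001
```

Call:
{"fn": "send_rows", "kwargs": {"targets": [{"tx":-0.21,"ty":0.273,"tz":-0.004,"rx":0,"ry":0,"rz":1.35,"jaw":-1},{"tx":-0.21,"ty":0.273,"tz":-0.004,"rx":0,"ry":0,"rz":1.35,"jaw":-1},{"tx":-0.21,"ty":0.273,"tz":-0.004,"rx":0,"ry":0,"rz":1.35,"jaw":-1},{"tx":-0.21,"ty":0.273,"tz":-0.004,"rx":0,"ry":0,"rz":1.35,"jaw":-1},{"tx":-0.21,"ty":0.273,"tz":-0.004,"rx":0,"ry":0,"rz":1.35,"jaw":-1},{"tx":-0.418,"ty":0.547,"tz":-0.004,"rx":0,"ry":0,"rz":2.705,"jaw":-1},{"tx":-0.418,"ty":0.547,"tz":-0.004,"rx":0,"ry":0,"rz":2.705,"jaw":-1},{"tx":-0.418,"ty":0.547,"tz":-0.004,"rx":0,"ry":0,"rz":2.705,"jaw":-1},{"tx":-0.418,"ty":0.547,"tz":-0.004,"rx":0,"ry":0,"rz":2.705,"jaw":-1},{"tx":-0.418,"ty":0.547,"tz":-0.004,"rx":0,"ry":0,"rz":2.705,"jaw":-1},{"tx":-0.418,"ty":0.547,"tz":-0.004,"rx":0,"ry":0,"rz":2.705,"jaw":-1},{"tx":-0.418,"ty":0.547,"tz":-0.004,"rx":0,"ry":0,"rz":2.705,"jaw":-1},{"tx":-0.418,"ty":0.547,"tz":-0.004,"rx":0,"ry":0,"rz":2.705,"jaw":-1},{"tx":-0.418,"ty":0.547,"tz":-0.004,"rx":0,"ry":0,"rz":2.705,"jaw":-1},{"tx":-0.418,"ty":0.547,"tz":-0.004,"rx":0,"ry":0,"rz":2.705,"jaw":-1},{"tx":-0.418,"ty":0.547,"tz":-0.004,"rx":0,"ry":0,"rz":2.705,"jaw":-1},{"tx":-0.418,"ty":0.547,"tz":-0.004,"rx":0,"ry":0,"rz":2.705,"jaw":-1},{"tx":-0.418,"ty":0.547,"tz":-0.004,"rx":0,"ry":0,"rz":2.705,"jaw":-1}]}}

```text
clock: 2.9
ee_pos: [0.519, -0.0067, 0.2971]
orientation: [0.0, -0.692, 0.722, -0.0]
ft_force: [-0.5, -0.2, -0.9]
grip_width: 0.999
```

Run:
```python
from h import *
s=robot.read_state(); print({k:np.round(v,3).tolist() for k,v in s.items() if k in('clock','joints','ee_pos','orientation','ft_force')}); print(quat(s['orientation']).as_matrix().round(3))
c=cam('wrist'); cv2.imwrite('pics/w2.png',cv2.convertScaleAbs(c['img'],alpha=1.5)); print(proj(c,[.518,-.0055,.198]),proj(c,[.523,.116,.17]))
np.save('w2.npy',np.r_[c['P'],c['R'].ravel(),c['f'],c['cx'],c['cy']])
```

```text
{'clock': 2.9, 'joints': [-0.058, -0.01, 2.037, -0.0, 1.115, 1.554], 'ee_pos': [0.519, -0.007, 0.297], 'orientation': [0.0, -0.692, 0.722, -0.0], 'ft_force': [-0.476, -0.169, -0.85]}
[[-0.042 -0.999  0.   ]
 [-0.999  0.042 -0.   ]
 [ 0.    -0.    -1.   ]]
[321.18681806 239.09443551] [155.93305106 227.42288663]
```

View pics/w2.png

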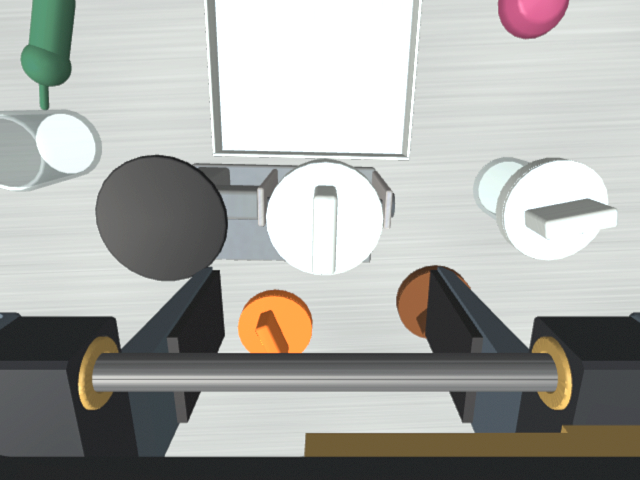

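The wrist view shows the stand's cap at (325,217) with its bar at x 313–336, the black pad at (162,217), and the tray empty ahead. I'll refine bar and pad by masks.

Run:
```python
from h import *
im=cv2.imread('pics/w2.png'); w=np.load('w2.npy'); c=dict(P=w[:3],R=w[3:12].reshape(3,3),f=w[12],cx=w[13],cy=w[14])
g=im.max(2)
m=np.zeros_like(g); m[140:300,80:240]=(g[140:300,80:240]<110)*255; m=cv2.morphologyEx(m,cv2.MORPH_OPEN,np.ones((25,25)))
k=max(cv2.findContours(m,0,2)[0],key=cv2.contourArea); e=cv2.fitEllipse(k); print('pad',e,onz(c,*e[0],.17))
m=np.zeros_like(g); m[150:285,255:395]=(g[150:285,255:395]>225)*255
cv2.imwrite('pics/wc.png',cv2.resize(cv2.cvtColor(im[150:285,255:395],6),None,fx=4,fy=4,interpolation=2))
for v in(200,215,230,245,260,270): print(v,g[v,300:350].tolist())
```

```text
pad ((164.67947387695312, 218.8079833984375), (118.54573822021484, 138.53765869140625), 146.10064697265625) [0.529249   0.10857304 0.17      ]
200 [255, 255, 255, 255, 255, 255, 255, 255, 255, 255, 255, 255, 255, 244, 255, 255, 255, 255, 255, 255, 255, 255, 255, 255, 255, 255, 255, 255, 255, 255, 255, 255, 255, 255, 255, 230, 200, 214, 255, 255, 255, 255, 255, 255, 255, 255, 255, 255, 255, 255]
215 [255, 255, 255, 255, 255, 255, 255, 255, 255, 255, 255, 255, 255, 237, 255, 255, 255, 255, 255, 255, 255, 255, 255, 255, 255, 255, 255, 255, 255, 255, 255, 255, 255, 255, 248, 219, 186, 255, 255, 255, 255, 255, 255, 255, 255, 255, 255, 255, 255, 255]
230 [255, 255, 255, 255, 255, 255, 255, 255, 255, 255, 255, 255, 255, 244, 255, 255, 255, 255, 255, 255, 255, 255, 255, 255, 255, 255, 255, 255, 255, 255, 255, 255, 255, 255, 234, 206, 212, 255, 255, 255, 255, 255, 255, 255, 255, 255, 255, 255, 255, 255]
245 [255, 255, 255, 255, 255, 255, 255, 255, 255, 255, 255, 255, 249, 255, 255, 255, 255, 255, 255, 255, 255, 255, 255, 255, 255, 255, 255, 255, 255, 255, 255, 255, 255, 249, 219, 189, 255, 255, 255, 255, 255, 255, 255, 255, 255, 255, 255, 255, 255, 255]
260 [255, 255, 255, 255, 255, 255, 255, 255, 255, 255, 255, 255, 236, 255, 255, 255, 255, 255, 255, 255, 255, 255, 255, 255, 255, 255, 255, 255, 255, 255, 255, 255, 255, 236, 206, 214, 255, 255, 255, 255, 255, 255, 255, 255, 255, 255, 255, 255, 255, 255]
270 [236, 255, 255, 255, 255, 255, 255, 255, 255, 255, 255, 255, 248, 255, 255, 255, 255, 255, 255, 255, 255, 255, 255, 255, 255, 255, 255, 255, 255, 255, 255, 255, 255, 225, 198, 243, 255, 255, 255, 255, 255, 255, 255, 255, 255, 255, 255, 250, 243, 230]
```

View pics/wc.png

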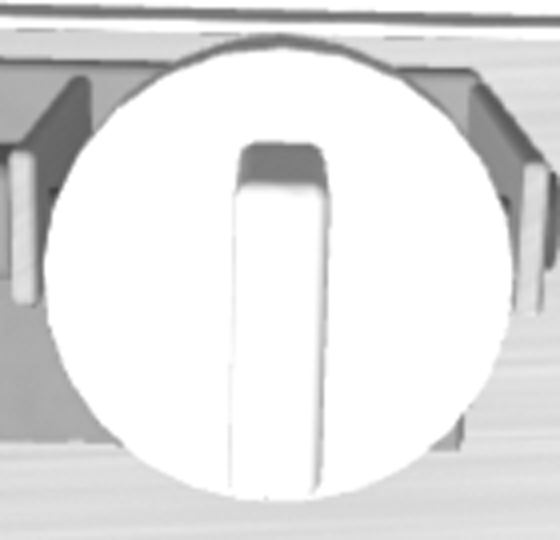

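Run:
```python
from h import *
w=np.load('w2.npy'); c=dict(P=w[:3],R=w[3:12].reshape(3,3),f=w[12],cx=w[13],cy=w[14]); print(c['P'])
for z in(.193,.198,.203): print(z,[onz(c,*p,z).round(4).tolist() for p in((324.5,196),(323,272.5),(324,234.5),(312.5,260),(333.5,260))])
print('pad',onz(c,161.5,218,.17))
t=cam('top')
for z in(.193,.198): print('top bar',onz(t,371.7,228.3,z))
```

```text
[ 0.60468515 -0.01130672  0.46773588]
0.193 [[0.5463, -0.0089, 0.193], [0.4918, -0.0056, 0.193], [0.5196, -0.0075, 0.193], [0.5014, 0.0013, 0.193], [0.5008, -0.0133, 0.193]]
0.198 [[0.5473, -0.0089, 0.198], [0.4938, -0.0057, 0.198], [0.5211, -0.0075, 0.198], [0.5033, 0.0011, 0.198], [0.5027, -0.0132, 0.198]]
0.203 [[0.5484, -0.009, 0.203], [0.4959, -0.0058, 0.203], [0.5227, -0.0076, 0.203], [0.5052, 0.0008, 0.203], [0.5046, -0.0132, 0.203]]
pad [0.5299512 0.1107965 0.17     ]
top bar [ 0.5185341  -0.00587362  0.193     ]
top bar [ 0.51778359 -0.00557142  0.198     ]
```

Call:
{"fn": "send_rows", "kwargs": {"targets": [{"tx":0,"ty":0,"tz":0.05,"rx":0,"ry":0,"rz":0.01,"jaw":-1},{"tx":0,"ty":0,"tz":0.095,"rx":0,"ry":0,"rz":0.01,"jaw":-0.5},{"tx":0,"ty":0,"tz":0.12,"rx":0,"ry":0,"rz":0.01,"jaw":-0.3},{"tx":0,"ty":0,"tz":0.131,"rx":0,"ry":0,"rz":0.01,"jaw":0},{"tx":0,"ty":0,"tz":0.131,"rx":0,"ry":0,"rz":0.01,"jaw":0}]}}

```text
clock: 3.62
ee_pos: [0.519, -0.0068, 0.166]
orientation: [-0.0, -0.688, 0.725, 0.0]
ft_force: [0.6, -0.1, 0.3]
grip_width: 0.591
```

Call:
{"fn": "send_rows", "kwargs": {"targets": [{"tx":0,"ty":0,"tz":0.002,"rx":0,"ry":0,"rz":0,"jaw":0.5},{"tx":0,"ty":0,"tz":0.002,"rx":0,"ry":0,"rz":0,"jaw":1},{"tx":0,"ty":0,"tz":0.002,"rx":0,"ry":0,"rz":0,"jaw":1},{"tx":0,"ty":0,"tz":0.002,"rx":0,"ry":0,"rz":0,"jaw":1},{"tx":0,"ty":0,"tz":0.002,"rx":0,"ry":0,"rz":0,"jaw":1},{"tx":0,"ty":0,"tz":0.002,"rx":0,"ry":0,"rz":0,"jaw":1}], "newtons": 45}}

```text
clock: 4.38
ee_pos: [0.5191, -0.0068, 0.1643]
orientation: [0.0, -0.688, 0.725, -0.0]
ft_force: [-1.0, -0.6, 5.9]
grip_width: 0.174
```

Call:
{"fn": "send_rows", "kwargs": {"targets": [{"tx":0,"ty":0,"tz":-0.001,"rx":0,"ry":0,"rz":-0.12,"jaw":1},{"tx":0,"ty":0,"tz":-0.001,"rx":0,"ry":0,"rz":-0.27,"jaw":1},{"tx":0,"ty":0,"tz":-0.001,"rx":0,"ry":0,"rz":-0.42,"jaw":1},{"tx":0,"ty":0,"tz":-0.001,"rx":0,"ry":0,"rz":-0.57,"jaw":1},{"tx":0,"ty":0,"tz":-0.001,"rx":0,"ry":0,"rz":-0.7,"jaw":1}]}}

```text
clock: 5.0
ee_pos: [0.5188, -0.0067, 0.1648]
orientation: [0.0, 0.896, -0.443, -0.0]
ft_force: [0.3, -0.4, 0.3]
grip_width: 0.178
```

Run:
```python
from h import *
s=robot.read_state(); print({k:np.round(v,3).tolist() for k,v in s.items() if k in('clock','joints','ee_pos','ft_force','torque','grip_width')})
```

```text
{'clock': 5.0, 'joints': [-0.058, 0.165, 2.123, -0.0, 0.855, 0.861], 'ee_pos': [0.519, -0.007, 0.165], 'ft_force': [0.348, -0.357, 0.321], 'torque': [-0.096, 0.105, -0.042], 'grip_width': 0.178}
```

Call:
{"fn": "send_rows", "kwargs": {"targets": [{"tx":0,"ty":0,"tz":0,"rx":0,"ry":0,"rz":-0.15,"jaw":1},{"tx":0,"ty":0,"tz":0,"rx":0,"ry":0,"rz":-0.3,"jaw":1},{"tx":0,"ty":0,"tz":0,"rx":0,"ry":0,"rz":-0.45,"jaw":1},{"tx":0,"ty":0,"tz":0,"rx":0,"ry":0,"rz":-0.6,"jaw":1},{"tx":0,"ty":0,"tz":0,"rx":0,"ry":0,"rz":-0.72,"jaw":1},{"tx":0,"ty":0,"tz":0,"rx":0,"ry":0,"rz":-0.785,"jaw":1},{"tx":0,"ty":0,"tz":0,"rx":0,"ry":0,"rz":-0.785,"jaw":1},{"tx":0,"ty":0,"tz":-0.004,"rx":0,"ry":0,"rz":-0.785,"jaw":1},{"tx":0,"ty":0,"tz":-0.008,"rx":0,"ry":0,"rz":-0.785,"jaw":1}]}}

```text
clock: 6.12
ee_pos: [0.519, -0.0068, 0.1733]
orientation: [-0.0, 0.998, -0.07, 0.0]
ft_force: [0.7, -0.3, -0.8]
grip_width: 0.171
```

Run:
```python
from h import *
s=robot.read_state(); print({k:np.round(v,3).tolist() for k,v in s.items() if k in('clock','joints','ee_pos','ft_force','torque','grip_width')})
```

```text
{'clock': 6.125, 'joints': [-0.058, 0.151, 2.119, 0.0, 0.871, 0.081], 'ee_pos': [0.519, -0.007, 0.173], 'ft_force': [0.651, -0.337, -0.778], 'torque': [-0.08, 0.074, 0.006], 'grip_width': 0.171}
```

Call:
{"fn": "send_rows", "kwargs": {"targets": [{"tx":0,"ty":0,"tz":-0.03,"rx":0,"ry":0,"rz":0,"jaw":1},{"tx":0,"ty":0,"tz":-0.062,"rx":0,"ry":0,"rz":0,"jaw":1},{"tx":-0.003,"ty":-0.03,"tz":-0.062,"rx":0,"ry":0,"rz":0,"jaw":1},{"tx":-0.007,"ty":-0.08,"tz":-0.062,"rx":0,"ry":0,"rz":0,"jaw":1},{"tx":-0.011,"ty":-0.12,"tz":-0.062,"rx":0,"ry":0,"rz":0,"jaw":1},{"tx":-0.011,"ty":-0.12,"tz":-0.05,"rx":0,"ry":0,"rz":0,"jaw":1},{"tx":-0.011,"ty":-0.12,"tz":-0.035,"rx":0,"ry":0,"rz":0,"jaw":1},{"tx":-0.011,"ty":-0.12,"tz":-0.025,"rx":0,"ry":0,"rz":0,"jaw":1},{"tx":-0.011,"ty":-0.12,"tz":-0.018,"rx":0,"ry":0,"rz":0,"jaw":1},{"tx":-0.011,"ty":-0.12,"tz":-0.018,"rx":0,"ry":0,"rz":0,"jaw":1}], "newtons": 55}}

```text
clock: 7.38
ee_pos: [0.5246, 0.1131, 0.1907]
orientation: [0.0, 0.998, -0.07, -0.0]
ft_force: [-2.3, -2.4, 3.8]
grip_width: 0.174
```

Run:
```python
from h import *
c=cam('side'); t=cam('top')
cv2.imwrite('pics/s2.png',cv2.convertScaleAbs(np.hstack([c['img'][100:400,150:450],t['img'][60:360,200:500]]),alpha=1.4))
```

```text
(no output)
```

View pics/s2.png

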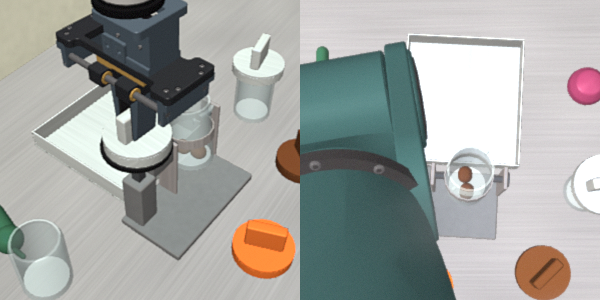

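The pictures show the jar open with both nutmegs still in it (top crop about (465,180)), and the held cap resting centred on the pad. Now I'll push.

Call:
{"fn": "send_rows", "kwargs": {"targets": [{"tx":0,"ty":0,"tz":0.007,"rx":0,"ry":0,"rz":0,"jaw":1},{"tx":0,"ty":0,"tz":0.014,"rx":0,"ry":0,"rz":0,"jaw":1},{"tx":0,"ty":0,"tz":0.021,"rx":0,"ry":0,"rz":0,"jaw":1},{"tx":0,"ty":0,"tz":0.027,"rx":0,"ry":0,"rz":0,"jaw":1},{"tx":0,"ty":0,"tz":0.032,"rx":0,"ry":0,"rz":0,"jaw":1},{"tx":0,"ty":0,"tz":0.037,"rx":0,"ry":0,"rz":0,"jaw":1},{"tx":0,"ty":0,"tz":0.042,"rx":0,"ry":0,"rz":0,"jaw":1},{"tx":0,"ty":0,"tz":0.046,"rx":0,"ry":0,"rz":0,"jaw":1},{"tx":0,"ty":0,"tz":0.049,"rx":0,"ry":0,"rz":0,"jaw":1},{"tx":0,"ty":0,"tz":0.051,"rx":0,"ry":0,"rz":0,"jaw":1},{"tx":0,"ty":0,"tz":0.051,"rx":0,"ry":0,"rz":0,"jaw":1}]}}

```text
clock: 8.85
ee_pos: [0.5253, 0.1136, 0.1409]
orientation: [-0.0, 0.998, -0.069, 0.001]
ft_force: [-2.7, -3.0, 10.0]
grip_width: 0.172
```

Call:
{"fn": "send_rows", "kwargs": {"targets": [{"tx":0,"ty":0,"tz":0.002,"rx":0,"ry":0,"rz":0,"jaw":1},{"tx":0,"ty":0,"tz":0.003,"rx":0,"ry":0,"rz":0,"jaw":1},{"tx":0,"ty":0,"tz":0.003,"rx":0,"ry":0,"rz":0,"jaw":1}]}}

```text
clock: 9.22
ee_pos: [0.5253, 0.1135, 0.1379]
orientation: [-0.0, 0.998, -0.069, 0.001]
ft_force: [-1.9, -3.4, 10.1]
grip_width: 0.175
```

Run:
```python
from h import *
c=cam('side'); t=cam('top')
cv2.imwrite('pics/s3.png',cv2.convertScaleAbs(np.hstack([c['img'][100:400,150:450],t['img'][60:360,200:500]]),alpha=1.2))
```

```text
(no output)
```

View pics/s3.png

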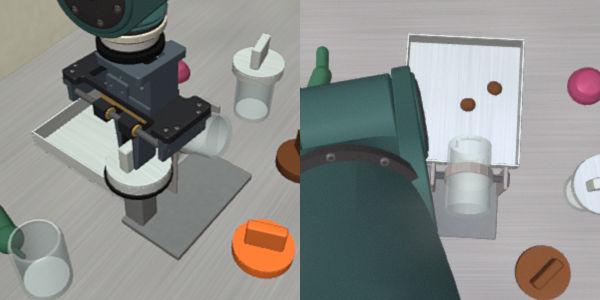

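Both nutmegs are in the tray, at (468,104) and (494,88) in the right half. I'll press on to the stop.

Call:
{"fn": "send_rows", "kwargs": {"targets": [{"tx":0,"ty":0,"tz":0.0015,"rx":0,"ry":0,"rz":0,"jaw":1},{"tx":0,"ty":0,"tz":0.0025,"rx":0,"ry":0,"rz":0,"jaw":1},{"tx":0,"ty":0,"tz":0.0025,"rx":0,"ry":0,"rz":0,"jaw":1}]}}

```text
clock: 9.7
ee_pos: [0.5253, 0.1136, 0.1363]
orientation: [-0.0, 0.998, -0.069, 0.0]
ft_force: [-8.4, -4.6, 24.9]
grip_width: 0.173
```

Call:
{"fn": "send_rows", "kwargs": {"targets": [{"tx":0,"ty":0,"tz":-0.008,"rx":0,"ry":0,"rz":0,"jaw":1},{"tx":0,"ty":0,"tz":-0.016,"rx":0,"ry":0,"rz":0,"jaw":1},{"tx":0,"ty":0,"tz":-0.024,"rx":0,"ry":0,"rz":0,"jaw":1},{"tx":0,"ty":0,"tz":-0.032,"rx":0,"ry":0,"rz":0,"jaw":1},{"tx":0,"ty":0,"tz":-0.04,"rx":0,"ry":0,"rz":0,"jaw":1},{"tx":0,"ty":0,"tz":-0.048,"rx":0,"ry":0,"rz":0,"jaw":1},{"tx":0,"ty":0,"tz":-0.056,"rx":0,"ry":0,"rz":0,"jaw":1},{"tx":0,"ty":0,"tz":-0.065,"rx":0,"ry":0,"rz":0,"jaw":1},{"tx":0,"ty":0,"tz":-0.099,"rx":0,"ry":0,"rz":0,"jaw":1},{"tx":0,"ty":0,"tz":-0.099,"rx":0,"ry":0,"rz":0,"jaw":1},{"tx":0,"ty":0,"tz":-0.099,"rx":0,"ry":0,"rz":0,"jaw":1},{"tx":0,"ty":0,"tz":-0.099,"rx":0,"ry":0,"rz":0,"jaw":1}]}}

```text
clock: 11.2
ee_pos: [0.524, 0.1136, 0.2325]
orientation: [0.0, 0.998, -0.069, -0.001]
ft_force: [0.5, 0.6, -1.1]
grip_width: 0.174
```

Run:
```python
from h import *
s=robot.read_state(); print(s['ee_pos'],s['orientation'],s['ft_force'])
c=cam('side'); t=cam('top')
cv2.imwrite('pics/s4.png',cv2.convertScaleAbs(np.hstack([c['img'][100:400,150:450],t['img'][60:360,200:500]]),alpha=1.2))
```

```text
[0.52398762 0.11355833 0.23251403] [ 1.85570923e-04  9.97604158e-01 -6.91752001e-02 -8.37591483e-04] [ 0.45497034  0.5868671  -1.06633256]
```

View pics/s4.png

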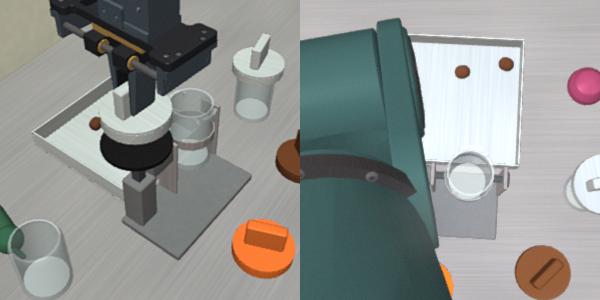

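Jar is upright and empty, pad is back up, and both nutmegs lie in the tray (462,72), (506,64). Back over the mouth.

Call:
{"fn": "send_rows", "kwargs": {"targets": [{"tx":0.004,"ty":0.04,"tz":0,"rx":0,"ry":0,"rz":0,"jaw":1},{"tx":0.008,"ty":0.08,"tz":0,"rx":0,"ry":0,"rz":0,"jaw":1},{"tx":0.011,"ty":0.12,"tz":0,"rx":0,"ry":0,"rz":0,"jaw":1},{"tx":0.011,"ty":0.12,"tz":0.02,"rx":0,"ry":0,"rz":0,"jaw":1},{"tx":0.011,"ty":0.12,"tz":0.04,"rx":0,"ry":0,"rz":0,"jaw":1},{"tx":0.011,"ty":0.12,"tz":0.04,"rx":0,"ry":0,"rz":0,"jaw":1},{"tx":0.011,"ty":0.12,"tz":0.04,"rx":0,"ry":0,"rz":0,"jaw":1}]}}

```text
clock: 12.18
ee_pos: [0.5192, -0.0067, 0.194]
orientation: [-0.0, 0.998, -0.069, 0.0]
ft_force: [-0.5, -0.5, -1.0]
grip_width: 0.172
```

Call:
{"fn": "send_rows", "kwargs": {"targets": [{"tx":0,"ty":0,"tz":0.01,"rx":0,"ry":0,"rz":0,"jaw":1},{"tx":0,"ty":0,"tz":0.017,"rx":0,"ry":0,"rz":0,"jaw":1},{"tx":0,"ty":0,"tz":0.023,"rx":0,"ry":0,"rz":0,"jaw":1},{"tx":0,"ty":0,"tz":0.026,"rx":0,"ry":0,"rz":0,"jaw":1},{"tx":0,"ty":0,"tz":0.026,"rx":0,"ry":0,"rz":0,"jaw":1}]}}

```text
clock: 12.8
ee_pos: [0.5189, -0.0068, 0.1673]
orientation: [0.0, 0.998, -0.069, -0.0]
ft_force: [-0.0, 0.1, -1.7]
grip_width: 0.173
```

Call:
{"fn": "send_rows", "kwargs": {"targets": [{"tx":0,"ty":0,"tz":0.0015,"rx":0,"ry":0,"rz":0,"jaw":1},{"tx":0,"ty":0,"tz":0.003,"rx":0,"ry":0,"rz":0,"jaw":1},{"tx":0,"ty":0,"tz":0.003,"rx":0,"ry":0,"rz":0,"jaw":1}]}}

```text
clock: 13.18
ee_pos: [0.5189, -0.0067, 0.1645]
orientation: [0.0, 0.998, -0.069, -0.0]
ft_force: [0.1, -0.4, -1.4]
grip_width: 0.173
```

Call:
{"fn": "send_rows", "kwargs": {"targets": [{"tx":0,"ty":0,"tz":0.001,"rx":0,"ry":0,"rz":0,"jaw":1},{"tx":0,"ty":0,"tz":0.0015,"rx":0,"ry":0,"rz":0,"jaw":1},{"tx":0,"ty":0,"tz":0.0015,"rx":0,"ry":0,"rz":0,"jaw":1}]}}

```text
clock: 13.55
ee_pos: [0.5192, -0.0068, 0.1643]
orientation: [0.0, 0.998, -0.069, -0.0]
ft_force: [-8.1, -0.3, 20.7]
grip_width: 0.172
```

Seated at the original height, 0.1643. I'll ease off slightly and turn clockwise.

Call:
{"fn": "send_rows", "kwargs": {"targets": [{"tx":0,"ty":0,"tz":-0.0012,"rx":0,"ry":0,"rz":0,"jaw":1},{"tx":0,"ty":0,"tz":-0.0012,"rx":0,"ry":0,"rz":0.15,"jaw":1},{"tx":0,"ty":0,"tz":-0.0012,"rx":0,"ry":0,"rz":0.3,"jaw":1},{"tx":0,"ty":0,"tz":-0.0012,"rx":0,"ry":0,"rz":0.45,"jaw":1},{"tx":0,"ty":0,"tz":-0.0012,"rx":0,"ry":0,"rz":0.6,"jaw":1}]}}

```text
clock: 14.18
ee_pos: [0.5192, -0.0068, 0.1643]
orientation: [-0.0, 0.932, -0.363, 0.0]
ft_force: [0.7, -0.3, 0.8]
grip_width: 0.171
```

Run:
```python
from h import *
s=robot.read_state(); print({k:np.round(v,3).tolist() for k,v in s.items() if k in('clock','joints','ee_pos','ft_force','torque','grip_width')})
```

```text
{'clock': 14.175, 'joints': [-0.058, 0.166, 2.123, -0.0, 0.853, 0.685], 'ee_pos': [0.519, -0.007, 0.164], 'ft_force': [0.661, -0.294, 0.823], 'torque': [-0.093, 0.157, 0.022], 'grip_width': 0.171}
```

Remaining turn: 1.485 − 0.6 = 0.885.

Call:
{"fn": "send_rows", "kwargs": {"targets": [{"tx":0,"ty":0,"tz":0,"rx":0,"ry":0,"rz":0.15,"jaw":1},{"tx":0,"ty":0,"tz":0,"rx":0,"ry":0,"rz":0.3,"jaw":1},{"tx":0,"ty":0,"tz":0,"rx":0,"ry":0,"rz":0.45,"jaw":1},{"tx":0,"ty":0,"tz":0,"rx":0,"ry":0,"rz":0.6,"jaw":1},{"tx":0,"ty":0,"tz":0,"rx":0,"ry":0,"rz":0.75,"jaw":1},{"tx":0,"ty":0,"tz":0,"rx":0,"ry":0,"rz":0.85,"jaw":1},{"tx":0,"ty":0,"tz":0,"rx":0,"ry":0,"rz":0.885,"jaw":1},{"tx":0,"ty":0,"tz":0,"rx":0,"ry":0,"rz":0.885,"jaw":1}]}}

```text
clock: 15.18
ee_pos: [0.5191, -0.0067, 0.1644]
orientation: [0.0, -0.689, 0.725, -0.0]
ft_force: [0.2, -0.3, 2.3]
grip_width: 0.171
```

Run:
```python
from h import *
s=robot.read_state(); print({k:np.round(v,3).tolist() for k,v in s.items() if k in('clock','joints','ee_pos','orientation','ft_force','torque','grip_width')})
```

```text
{'clock': 15.175, 'joints': [-0.058, 0.166, 2.123, 0.0, 0.853, 1.564], 'ee_pos': [0.519, -0.007, 0.164], 'orientation': [0.0, -0.689, 0.725, -0.0], 'ft_force': [0.184, -0.293, 2.274], 'torque': [0.004, 0.07, -0.09], 'grip_width': 0.171}
```

Call:
{"fn": "send_rows", "kwargs": {"targets": [{"tx":0,"ty":0,"tz":-0.0015,"rx":0,"ry":0,"rz":0,"jaw":1},{"tx":0,"ty":0,"tz":-0.0025,"rx":0,"ry":0,"rz":0,"jaw":1},{"tx":0,"ty":0,"tz":-0.0025,"rx":0,"ry":0,"rz":0,"jaw":1}]}}

```text
clock: 15.55
ee_pos: [0.5186, -0.0067, 0.166]
orientation: [-0.0, -0.688, 0.725, 0.0]
ft_force: [5.3, 0.4, -14.8]
grip_width: 0.171
```

The cap holds against an upward pull of about 15 N, so it is engaged. Releasing and backing off.

Call:
{"fn": "send_rows", "kwargs": {"targets": [{"tx":0,"ty":0,"tz":0.0025,"rx":0,"ry":0,"rz":0,"jaw":1},{"tx":0,"ty":0,"tz":0.002,"rx":0,"ry":0,"rz":0,"jaw":1},{"tx":0,"ty":0,"tz":0.001,"rx":0,"ry":0,"rz":0,"jaw":0.3},{"tx":0,"ty":0,"tz":0.001,"rx":0,"ry":0,"rz":0,"jaw":0},{"tx":0,"ty":0,"tz":0.001,"rx":0,"ry":0,"rz":0,"jaw":0},{"tx":0,"ty":0,"tz":0.001,"rx":0,"ry":0,"rz":0,"jaw":0},{"tx":0,"ty":0,"tz":-0.03,"rx":0,"ry":0,"rz":0,"jaw":0},{"tx":0,"ty":0,"tz":-0.08,"rx":0,"ry":0,"rz":0,"jaw":0},{"tx":0,"ty":0,"tz":-0.13,"rx":0,"ry":0,"rz":0,"jaw":0},{"tx":0,"ty":0,"tz":-0.13,"rx":0,"ry":0,"rz":0,"jaw":0},{"tx":0,"ty":0,"tz":-0.13,"rx":0,"ry":0,"rz":0,"jaw":0}]}}

```text
clock: 16.92
ee_pos: [0.5186, -0.0067, 0.2962]
orientation: [-0.0, -0.688, 0.725, 0.0]
ft_force: [0.7, 0.2, -0.1]
grip_width: 0.5
```

Run:
```python
from h import *
s=robot.read_state(); print(s['ee_pos'],s['ft_force'],s['grip_width'])
c=cam('wrist'); d=cam('side')
cv2.imwrite('pics/s5.png',np.hstack([cv2.convertScaleAbs(c['img'][0:300,90:440],alpha=.95),cv2.convertScaleAbs(d['img'][100:400,150:450],alpha=1.3)]))
```

```text
[ 0.51859945 -0.00672332  0.29615412] [ 0.6975824   0.23854312 -0.0541092 ] 0.5000555645129772
```

View pics/s5.png

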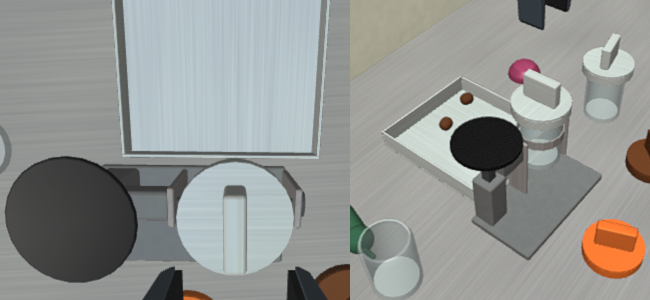

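The cap is home with its bar along x (233,230 on the left), the pad is up, the jar is empty and upright, both nutmegs are in the tray (446,123), (467,99) on the right, and the gripper is clear. Handing in.

```bash
python3 -c "
from station import robot
print(robot.job_done())"
```

```text
the job is handed in; nothing more can be done
None
```

The job is done and handed in at about 17 s on the robot's clock; no verdict is reported.

**What I did:** I turned the stand jar's cap 85° anticlockwise and lifted it off. With the held cap I pushed the pad down to its stop, where the force rose to about 25 N, and both nutmegs rolled into the tray. After the jar swung back upright, I seated the cap at its original height, turned it back 85° and released it.

**Last checks:**
- **Cap:** it held against an upward pull of about 15 N, and its bar is back parallel to x as at the start.
- **Pad and jar:** the pad is up, and the jar is upright and empty.
- **Nutmegs:** both are in the tray.
- **Gripper:** it is clear, about 100 mm above the cap.

**Failed or disagreed:**
- The first move call was refused as invalid input. It went through with shorter calls that filled in every key.
- The camera views disagreed on the pad's centre by up to 11 mm. I used a middle value that matched the given 120 mm spacing, and the cap landed centred on the pad.

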